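# Transfer a row of sample vials to the second rack in reverse order

## Robot

A 7-joint arm with a two-finger parallel gripper is mounted at the origin on a cart in front of the work surface, level with it; the furniture and walls round the work are solid. World frame = base frame: x ahead of the robot, y to its left, z up, the work surface at z = 0. Lengths are in m, angles in rad, forces in N, time in s.
With the tool pointing down it reaches from about 0.4 to 0.875 m from the base axis. Payload 4.4 kg.
Tool frame: the origin (TCP) lies at the very end of the fingers, on their centre line; the grasp point (between the pads) lies 19 mm behind it; x points along the fingers, z is the direction in which the jaws open and shut, and the axes are right-handed (so a half turn about x gives the same grasp; the last joint's range is limited). The gripper opens to 85 mm and grips with 20 to 120 N. Pads are 22 mm wide; open, the fingers measure 114 mm over their backs; the gripper's body (76 mm by 85 mm) begins 54 mm behind the grasp point. The pads swing forward as they close: fully open they stand 13 mm farther back than shut.
Start: joints at [-1.345, 0.628, 0.038, 1.517, -0.027, 0.996, -0.02], TCP at [0.187, 0.623, 0.231] pointing down, gripper open.
Joint ranges: [-3.06, 3.06], [-0.37, 2.12], [-1.25, 1.32], [0.18, 2.47], [-1.1, 4.24], [0.23, 1.98], [-2.94, 2.94]. Speed limits (rad/s): [2.57, 2.57, 3.14, 3.14, 3.14, 3.14, 3.14].

## Interface

Orientations are given as a unit quaternion [w, x, y, z].
In Python, from bench import ctrl gives the robot as it stands.
- The arm moves only by the shell command python3 -m inch 'ROWS' [FORCE]. ROWS is JSON, a list of rows, each an object with "slide": the shift along the tool's x, y, z in cm, a list of three; "twist": the turn about the tool's x in rad; "grip": the opening, from -1 (shut) to 1 (fully open), so that 0 is half open. In form: [{"slide": [dx, dy, dz], "twist": twist, "grip": grip}, ...]. A call has 1 to 20 rows; each row shifts and turns the pose as measured when the row begins, along the tool's axes as they then stand; what a row does not reach is not made up. A row lasts 1/8 s, in which the tool goes at most 62.5 mm and 10.7 degrees, less where a joint would pass 70% of its speed; a pose out of reach is approached as far as the arm can. A call with a gripper value outside its range is refused whole. The fingers move at their own pace and stop on an object; FORCE is the grip in N (left out, the last holds). Time passes only in rows, so rows that do not move let the fingers close. It gives the time, the measured TCP pose, the force and the opening at its end, in the units of the state.
- ctrl.sense(): the state, without advancing time (a new reading comes with each control period).
- ctrl.capture(name): name is "scene" or "top" or "wrist"; returns (picture, depth): 420x560x3 uint8, red, green, blue; 420x560 float32, m along the optical axis (not along the pixel's ray), 0 where there is no reading.
- ctrl.camera_params(name): a dict with "intrinsics" (3x3 intrinsics, pixels), "rvec" (rotation vector, rad) and "tvec" (3), from world to camera coordinates, as OpenCV has them; the wrist camera has in their place "T_tool_cam" (4x4, takes a point from camera to tool coordinates, whose origin is the TCP and whose axes are the tool frame's). Camera axes: x right, y down, z forward; pixel columns grow to the right and rows downward; lengths in m; the calibration is good to about 2 mm. A picture is of the moment at which its call begins: read the wrist's pose just before it. camera_params takes no time and is no camera call.
- ctrl.job_done(): hands the job in, once; it reports no verdict.
The state is a dict: "time_s": time; "joint_pos": joint angles; "joint_vel": joint speeds; "tau": joint torques, N m; "tool_pos": TCP position; "tool_rot": TCP orientation; "contact_force": force on the tool from outside, world axes, zero at the start; "moment": the same for the moment, N m; "finger_gap": finger opening in m.
Only numpy, scipy, OpenCV 4.12 (cv2) and the standard library are available. Lean on these libraries where they do the work, as an engineer would, in place of code of your own. Each camera call takes 0.05 s, during which the arm holds its last target.

## Task

Move the four vials from the full rack into the empty one in reverse order, one to a compartment: the vial nearest the full rack's black knob goes to the compartment farthest from the empty rack's knob, the next one to the next compartment, and so on, so that the one farthest from the knob ends nearest the knob. Keep every vial upright all the way and leave all four standing on the compartment floors.

Things in the scene. Friction and masses are not known exactly. Their poses are not given: they have to be found in the camera images.
- vial_1_mid (a point): glass vial with screw cap (white cap), upright, 24 mm in diameter, 54 mm tall, about 18 g. The point is on its axis at half height, 27 mm above its underside; z points up its axis. At the start it stands in cup_1, in the full rack. Grip from above, across the row (neighbours 22 mm apart). Between the racks a 0.3 m tall column on a stand (x over 0.64, y -0.3 to -0.07): pass in front.
- vial_2_mid (a point): glass vial with screw cap (dark cap), upright, 24 mm in diameter, 54 mm tall, about 18 g. The point is on its axis at half height, 27 mm above its underside; z points up its axis. At the start it stands in cup_2, in the full rack. Grip from above, across the row (neighbours 22 mm apart). Between the racks a 0.3 m tall column on a stand (x over 0.64, y -0.3 to -0.07): pass in front.
- vial_3_mid (a point): glass vial with screw cap (white cap), upright, 24 mm in diameter, 54 mm tall, about 18 g. The point is on its axis at half height, 27 mm above its underside; z points up its axis. At the start it stands in cup_3, in the full rack. Grip from above, across the row (neighbours 22 mm apart). Between the racks a 0.3 m tall column on a stand (x over 0.64, y -0.3 to -0.07): pass in front.
- vial_4_mid (a point): glass vial with screw cap (dark cap), upright, 24 mm in diameter, 54 mm tall, about 18 g. The point is on its axis at half height, 27 mm above its underside; z points up its axis. At the start it stands in cup_4, in the full rack. Grip from above, across the row (neighbours 22 mm apart). Between the racks a 0.3 m tall column on a stand (x over 0.64, y -0.3 to -0.07): pass in front.
- cup_1: the full rack's compartment in which vial_1 starts: a fixed open square cup 45x45x9 mm (walls and floor 3 mm), all four alike. Origin: centre of its underside, 4 mm above the table. Its place in the row (y = +69, +23, -23 or -69 mm in the full rack's frame) differs between starts.
- cup_2: the full rack's compartment in which vial_2 starts: a fixed open square cup 45x45x9 mm (walls and floor 3 mm), all four alike. Origin: centre of its underside, 4 mm above the table. Its place in the row (y = +69, +23, -23 or -69 mm in the full rack's frame) differs between starts.
- cup_3: the full rack's compartment in which vial_3 starts: a fixed open square cup 45x45x9 mm (walls and floor 3 mm), all four alike. Origin: centre of its underside, 4 mm above the table. Its place in the row (y = +69, +23, -23 or -69 mm in the full rack's frame) differs between starts.
- cup_4: the full rack's compartment in which vial_4 starts: a fixed open square cup 45x45x9 mm (walls and floor 3 mm), all four alike. Origin: centre of its underside, 4 mm above the table. Its place in the row (y = +69, +23, -23 or -69 mm in the full rack's frame) differs between starts.
- full_rack: rack holding the vials at the start: aluminium plate 62x234x4 mm, fixed, with a row of 4 open square grey compartments and at one end a black knob (22 mm across, 30 high). Origin: underside, below the row's middle; x across the row, y along it to the knob, z up. Compartment centres x=0, y=+69 (by the knob), +23, -23, -69 mm; knob y=+115; floors z=7, wall tops z=13. 
- empty_rack: rack empty at the start: aluminium plate 62x234x4 mm, fixed, with a row of 4 open square grey compartments and at one end a black knob (22 mm across, 30 high). Origin: underside, below the row's middle; x across the row, y along it to the knob, z up. Compartment centres x=0, y=+69 (by the knob), +23, -23, -69 mm; knob y=+115; floors z=7, wall tops z=13. Inside 40 (x) by 43 mm (y) each.
Mind the look-alikes: they are no part of the job. What is shaped like the part that bears vial_4_mid but blue or green is not meant.

How it is judged:
By the outcome, as a careful person would: the job done as asked, in the order asked, and still so for the second after the job is handed in, with the robot touching nothing.
It also fails if it takes over 122 s, if anything falls off the work surface, if the arm or the gripper's body presses on something with over 40 N, if the wrist force passes 120 N, or if a joint passes its speed limit or range.

## Working session

There is one attempt and no reset: what is moved stays moved. The work goes in short steps, Python scripts to look and compute and a shell command to move; the robot and the scene stay as the last step left them, time stands still between calls to the robot, and variables do not carry over. Pictures are saved under pics/ and viewed, and the job is handed in when it is done.

```bash
ls; mkdir -p pics
python3 - <<'E'
from bench import ctrl
import cv2
s=ctrl.sense();print({k:s[k] for k in('time_s','tool_pos','tool_rot','finger_gap')})
import numpy as np
for n in('scene','top'):
    im,d=ctrl.capture(n);cv2.imwrite(f'pics/{n}0.png',im[:,:,::-1]);np.savez(f'pics/{n}0.npz',im=im,d=d);print(ctrl.camera_params(n))
print(ctrl.camera_params('wrist'))
E
```

```text
pics
{'time_s': 0.0, 'tool_pos': array([0.18676403, 0.62195928, 0.2304196 ]), 'tool_rot': array([ 0.56685363, -0.42240125,  0.5678836 ,  0.42161874]), 'finger_gap': 0.08520476770961619}
{'intrinsics': array([[437.50366096,   0.        , 278.57911154],
       [  0.        , 437.50366096, 219.37181937],
       [  0.        ,   0.        ,   1.        ]]), 'rvec': array([ 2.22061666, -1.03880762,  0.39759594]), 'tvec': array([-0.35505028,  0.27759704,  1.02776645])}
{'intrinsics': array([[463.16543632,   0.        , 281.41506642],
       [  0.        , 463.16543632, 211.34663319],
       [  0.        ,   0.        ,   1.        ]]), 'rvec': array([ 2.12482307, -2.07290459,  0.23171158]), 'tvec': array([-0.06405733,  0.50019468,  1.03871714])}
{'intrinsics': array([[313.29785065,   0.        , 275.03160151],
       [  0.        , 313.29785065, 213.06553552],
       [  0.        ,   0.        ,   1.        ]]), 'T_tool_cam': array([[ 2.92660953e-04, -3.01925574e-01,  9.53331455e-01,
        -1.41779161e-01],
       [-2.78444749e-04, -9.53331483e-01, -3.01925497e-01,
         7.75089998e-02],
       [ 9.99999918e-01, -1.77088334e-04, -3.63072491e-04,
         6.07378967e-04],
       [ 0.00000000e+00,  0.00000000e+00,  0.00000000e+00,
         1.00000000e+00]])}
```

View pics/scene0.png

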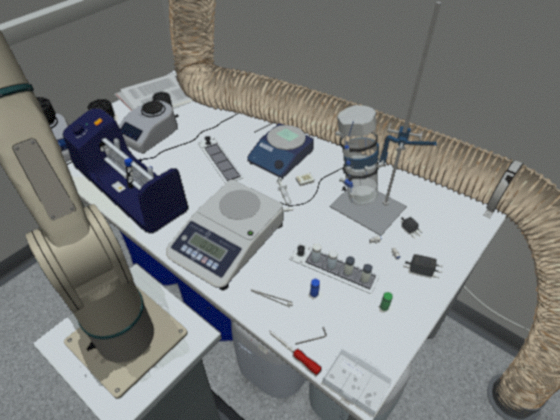

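View pics/top0.png

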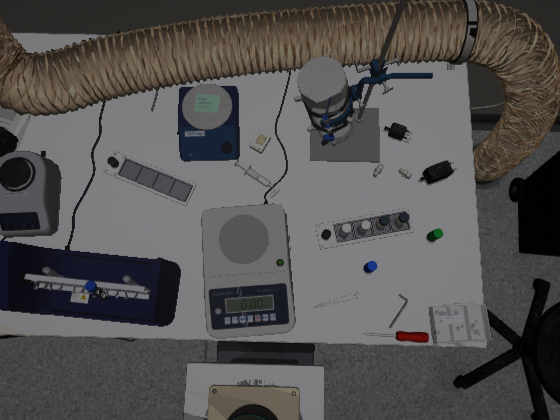

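The scene view shows the full rack at about (335,265), with its knob at the left (301,251), and the empty rack at (220,160) with its knob at (208,142). In the top view the full rack's knob is at (326,235), with caps white (346,231), white (365,227), dark (384,223) and dark (402,219). The empty rack's knob is at (113,160), with compartments from (132,170) to (183,188). Look-alikes are the blue vial (370,267), the green vial (435,234), and the blue item in the navy tray (91,287).

```bash
cat > h.py <<'E'
import numpy as np,cv2
from bench import ctrl
from scipy.spatial.transform import Rotation as R
def ext(n,s=None):
    p=ctrl.camera_params(n);K=p['intrinsics']
    if n=='wrist':
        s=s or ctrl.sense();q=s['tool_rot'];T=np.eye(4);T[:3,:3]=R.from_quat([q[1],q[2],q[3],q[0]]).as_matrix();T[:3,3]=s['tool_pos']
        T=T@p['T_tool_cam'];return K,T[:3,:3],T[:3,3]
    r=cv2.Rodrigues(p['rvec'])[0];return K,r.T,-r.T@p['tvec']
def ray(E,uv,z):
    K,Rm,c=E;d=Rm@np.linalg.inv(K)@np.array([uv[0],uv[1],1.]);return c+d*(z-c[2])/d[2]
def proj(E,P):
    K,Rm,c=E;p=K@Rm.T@(np.array(P)-c);return p[:2]/p[2]
def dpt(E,uv,d):
    K,Rm,c=E;z=d[int(round(uv[1])),int(round(uv[0]))];return c+Rm@np.linalg.inv(K)@np.array([uv[0],uv[1],1.])*z
E
python3 - <<'E'
from h import *
f=np.load('pics/top0.npz');im,d=f['im'],f['d'];E=ext('top')
print('cam',E[2])
for n,uv in dict(knobF=(326,235),a=(346,231),b=(365,227),c=(384,223),d=(402,219),knobE=(113,160),e1=(135,171),e4=(183,188),scale=(245,240),scaledisp=(248,305),tray=(170,260),bluebal=(208,105),column=(325,80),base=(345,150),blue=(370,267),green=(435,234)).items(): print(n,dpt(E,uv,d).round(3))
a=cv2.resize(im[200:280,310:450],None,fx=5,fy=5,interpolation=cv2.INTER_CUBIC)
b=cv2.resize(im[140:215,95:205],None,fx=5,fy=5,interpolation=cv2.INTER_CUBIC)
cv2.imwrite('pics/cropF.png',a[:,:,::-1]);cv2.imwrite('pics/cropE.png',b[:,:,::-1])
E
```

```text
cam [ 0.25619772 -0.06146911  1.12419555]
knobF [ 0.453 -0.16   0.026]
a [ 0.458 -0.204  0.059]
b [ 0.468 -0.248  0.059]
c [ 0.479 -0.293  0.06 ]
d [ 0.489 -0.335  0.06 ]
knobE [0.63  0.373 0.027]
e1 [0.61  0.322 0.004]
e4 [0.567 0.196 0.009]
scale [0.426 0.029 0.088]
scaledisp [0.283 0.018 0.056]
tray [0.387 0.217 0.   ]
bluebal [0.76  0.135 0.077]
column [ 0.712 -0.133  0.298]
base [ 0.677 -0.209  0.01 ]
blue [ 0.376 -0.259  0.053]
green [ 0.456 -0.412  0.055]
```

View pics/cropF.png

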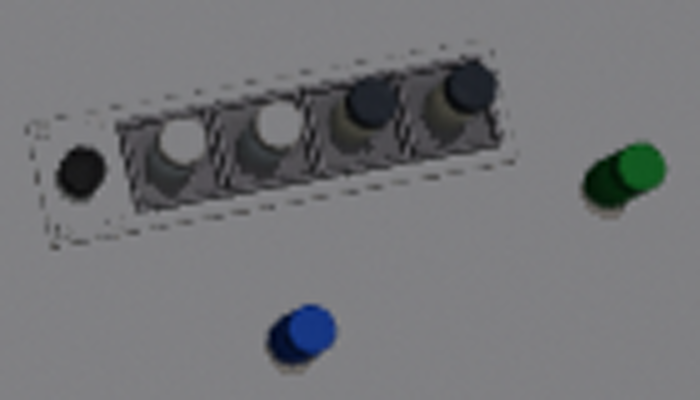

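View pics/cropE.png

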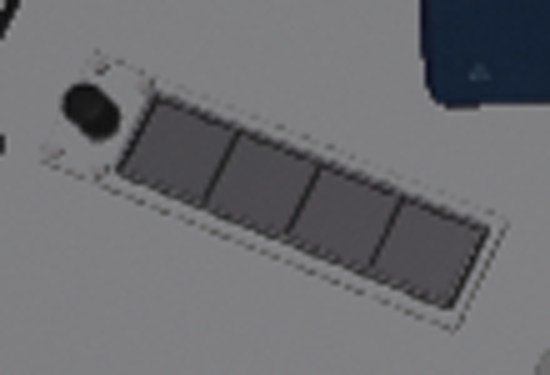

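The full-rack crop shows the knob at the left end (crop 80,172), then caps white, white, dark, dark. The blue and green vials stand outside the rack. The empty-rack crop shows the knob at upper left and four empty grey compartments.

Run:
```python
from h import *
f=np.load('pics/top0.npz');im,d=f['im'].astype(int),f['d'];E=ext('top')
def comp(mask,uv,r=9):
    m=np.zeros(mask.shape,np.uint8);v,u=np.mgrid[:mask.shape[0],:mask.shape[1]];m[mask&(np.hypot(u-uv[0],v-uv[1])<r)]=1
    n,l,s,c=cv2.connectedComponentsWithStats(m);i=1+s[1:,4].argmax();return c[i],s[i,4]
h=np.zeros(d.shape)
K,Rm,c=E
v,u=np.mgrid[:420,:560];P=np.einsum('ij,jkl->ikl',Rm@np.linalg.inv(K),np.stack([u,v,np.ones_like(u)])*d)+c[:,None,None]
Z=P[2]
m=Z>0.053
pts=[]
for uv in[(346,229),(365,225),(385,220),(403,217)]:
    c_,a=comp(m,uv);p=ray(E,c_,.061);pts.append(p);print('cap',c_.round(1),a,p.round(4))
blk=im.max(2)<60
for uv,z in(((326,235),.03),((113,160),.03)):
    c_,a=comp((Z>.022),uv);print('knob',c_,a,ray(E,c_,z).round(4))
pts=np.array(pts);print(np.diff(pts[:,:2],axis=0),np.linalg.norm(np.diff(pts[:,:2],axis=0),axis=1))
# empty rack grey block
g=np.zeros(d.shape,np.uint8);sub=im[140:215,95:205]
print(im[180,155],im[200,150],im[160,123],im[165,140:160:4].tolist())
gm=((im.sum(2)<300)).astype(np.uint8);gm[:148]=0;gm[210:]=0;gm[:,:121]=0;gm[:,200:]=0
n,l,s,cc=cv2.connectedComponentsWithStats(gm);i=1+s[1:,4].argmax();ys,xs=np.where(l==i)
r=cv2.minAreaRect(np.stack([xs,ys],1).astype(np.float32));print(r,s[i])
b=cv2.boxPoints(r);w=np.array([ray(E,q,.013) for q in b]);print(w.round(4),w.mean(0))
for k in range(4):print(np.linalg.norm(w[k]-w[k-1]))
```

```text
cap [346.1 227.7] 79 [ 0.4651 -0.2037  0.061 ]
cap [365.4 224.7] 79 [ 0.4733 -0.2488  0.061 ]
cap [384.2 220.2] 81 [ 0.4853 -0.293   0.061 ]
cap [403.7 217.2] 78 [ 0.4935 -0.339   0.061 ]
knob [325.92063492 233.63492063] 63 [ 0.4556 -0.1594  0.03  ]
knob [111.57627119 160.76271186] 59 [0.6267 0.3746 0.03  ]
[[ 0.00821585 -0.04509059]
 [ 0.01200762 -0.04413886]
 [ 0.00821106 -0.04604775]] [0.04583298 0.045743   0.04677411]
[35 34 36] [128 127 130] [121 121 123] [[44, 43, 45], [107, 106, 110], [128, 127, 130], [126, 126, 128], [127, 127, 129]]
((154.97201538085938, 179.61578369140625), (73.92561340332031, 19.9888916015625), 23.051301956176758) [ 121  156   72   46 1382]
[[0.597  0.3638 0.013 ]
 [0.6461 0.349  0.013 ]
 [0.574  0.1713 0.013 ]
 [0.5263 0.1875 0.013 ]] [0.58584048 0.2678965  0.013     ]
0.18988595972326042
0.051268459819237194
0.1917042532076141
0.05036864383955487
```

```bash
cat >> h.py <<'E'
def go(t,yaw=None):
    s=ctrl.sense();q=s['tool_rot'];M=R.from_quat([q[1],q[2],q[3],q[0]]).as_matrix()
    print('t',round(s['time_s'],2),'tcp',s['tool_pos'].round(4),'gap',round(s['finger_gap'],4),'F',np.round(s['contact_force'],1),'toolx',M[:,0].round(3),'yaw z',np.degrees(np.arctan2(M[1,2],M[0,2])).round(2),'j1,j7',s['joint_pos'][[0,6]].round(2))
    if yaw is not None:
        dy=np.radians(yaw)-np.arctan2(M[1,2],M[0,2]);dy=(dy+np.pi/2)%np.pi-np.pi/2
        print('twist needed',round(-dy,4))
        z=np.arctan2(M[1,2],M[0,2])+dy;Z=np.array([np.cos(z),np.sin(z),0]);X=np.array([0,0,-1.]);M2=np.stack([X,np.cross(Z,X),Z],1)
        print('slide cm after twist',(M2.T@(np.array(t)-s['tool_pos'])*100).round(2))
    print('slide cm now',(M.T@(np.array(t)-s['tool_pos'])*100).round(2))
E
python3 - <<'E'
from h import *
go([.44,-.2,.231],11.9)
E
```

```text
t 0.1 tcp [0.1868 0.622  0.2305] gap 0.0854 F [-0.   0.  -0.4] toolx [-0.    -0.002 -1.   ] yaw z 73.28 j1,j7 [-1.34 -0.02]
twist needed 1.0713
slide cm after twist [-5.000e-02 -8.565e+01  7.830e+00]
slide cm now [ 7.000e-02 -4.789e+01 -7.144e+01]
```

Run:
```python
from h import *
f=np.load('pics/top0.npz');d=f['d'];K,Rm,c=ext('top')
v,u=np.mgrid[:420,:560];P=np.einsum('ij,jkl->ikl',Rm@np.linalg.inv(K),np.stack([u,v,np.ones_like(u)])*d)+c[:,None,None]
for n,(x,y,w,h) in dict(tray=(0,245,185,85),scale=(200,200,100,140)).items():
    q=P[:,y:y+h,x:x+w];print(n,q[2].max(),np.percentile(q[2],95), q[:2].reshape(2,-1).min(1),q[:2].reshape(2,-1).max(1))
go([.45,.4,.28],11.9)
```

```text
tray 1.1241955519152458 0.1609242023471087 [ 0.21385708 -0.06146911] [0.42481794 0.6142207 ]
scale 1.1241955519152458 0.09108122895293315 [ 0.20311947 -0.10009696] [0.54619056 0.15376909]
t 0.1 tcp [0.1868 0.622  0.2305] gap 0.0854 F [-0.   0.  -0.4] toolx [-0.    -0.002 -1.   ] yaw z 73.28 j1,j7 [-1.34 -0.02]
twist needed 1.0713
slide cm after twist [ -4.95 -27.15  21.18]
slide cm now [ -4.93 -31.59 -13.7 ]
```

```bash
python3 -m inch '[{"slide":[-2,0,0],"twist":0.18,"grip":1},{"slide":[-2,0,0],"twist":0.18,"grip":1},{"slide":[-1,0,0],"twist":0.18,"grip":1},{"slide":[0,0,0],"twist":0.18,"grip":1},{"slide":[0,0,0],"twist":0.18,"grip":1},{"slide":[0,0,0],"twist":0.18,"grip":1}]' 40
```

```text
time_s: 0.85
tool_pos: [0.1862, 0.62, 0.2787]
tool_rot: [0.703, -0.061, 0.706, 0.055]
contact_force: [-0.4, 0.6, -0.6]
finger_gap: 0.0855
```

```bash
python3 -m inch '[{"slide":[0,-4.5,3.5],"twist":0,"grip":1},{"slide":[0,-4.5,3.5],"twist":0,"grip":1},{"slide":[0,-4.5,3.5],"twist":0,"grip":1},{"slide":[0,-4.5,3.5],"twist":0,"grip":1},{"slide":[0,-4.5,3.5],"twist":0,"grip":1},{"slide":[0,-4.5,3.5],"twist":0,"grip":1}]'
python3 - <<'E'
from h import *
go([.45,-.22,.28],11.9)
E
```

```text
time_s: 1.6
tool_pos: [0.4381, 0.3865, 0.2758]
tool_rot: [0.701, -0.066, 0.707, 0.059]
contact_force: [1.1, -0.3, -0.1]
finger_gap: 0.0854
t 1.6 tcp [0.4381 0.3865 0.2758] gap 0.0854 F [ 1.1 -0.3 -0.1] toolx [-0.007 -0.011 -1.   ] yaw z 10.1 j1,j7 [-1.  -0.4]
twist needed -0.0315
slide cm after twist [ -0.42 -59.59 -11.34]
slide cm now [  0.21 -59.92  -9.46]
```

```bash
python3 -m inch '[{"slide":[0,-5.5,-0.8],"twist":-0.03,"grip":1},{"slide":[0,-5.5,-0.8],"twist":0,"grip":1},{"slide":[0,-5.5,-0.8],"twist":0,"grip":1},{"slide":[0,-5.5,-0.8],"twist":0,"grip":1},{"slide":[0,-5.5,-0.8],"twist":0,"grip":1},{"slide":[0,-5.5,-0.8],"twist":0,"grip":1},{"slide":[0,-5.5,-0.8],"twist":0,"grip":1},{"slide":[0,-5.5,-0.8],"twist":0,"grip":1},{"slide":[0,-5.5,-0.8],"twist":0,"grip":1},{"slide":[0,-5.5,-0.8],"twist":0,"grip":1},{"slide":[0,0,0],"twist":0,"grip":1},{"slide":[0,0,0],"twist":0,"grip":1}]'
python3 - <<'E'
from h import *
go([.4651,-.2037,.15],11.9)
s=ctrl.sense();im,d=ctrl.capture('wrist');np.savez('pics/w1.npz',im=im,d=d,q=s['tool_rot'],p=s['tool_pos']);cv2.imwrite('pics/w1.png',im[:,:,::-1])
E=ext('wrist',s)
print([proj(E,p).round(0) for p in([.4651,-.2037,.061],[.4733,-.2488,.061],[.4853,-.293,.061],[.4935,-.339,.061])])
E
```

```text
time_s: 3.1
tool_pos: [0.4704, -0.1911, 0.2799]
tool_rot: [0.701, -0.074, 0.707, 0.065]
contact_force: [0.0, -0.9, -0.1]
finger_gap: 0.0853
t 3.1 tcp [ 0.4704 -0.1911  0.2799] gap 0.0853 F [ 0.  -0.9 -0.1] toolx [-0.007 -0.014 -1.   ] yaw z 11.35 j1,j7 [-0.02  0.75]
twist needed -0.0097
slide cm after twist [12.99 -1.13 -0.78]
slide cm now [13.01 -0.98 -0.64]
[array([270., 191.]), array([270., 227.]), array([272., 261.]), array([272., 293.])]
```

View pics/w1.png

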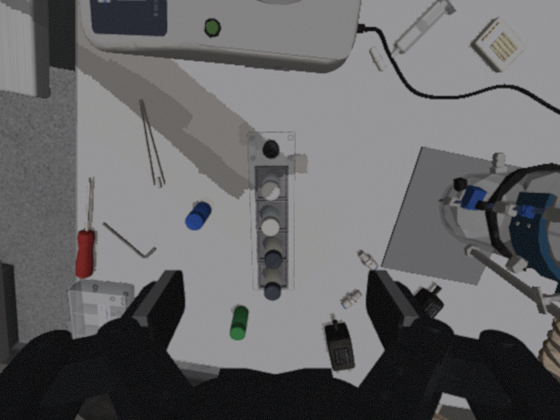

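The wrist view shows the knob at (270,149) and the caps at (271,190) white, (270,227) white, (273,259) dark and (272,291) dark. These match the positions projected from the top view. Blue (198,215) and green (239,322) stay clear of the open fingers.

```bash
cat >> h.py <<'E'
def caps(f,E,guess,z=.061,r=14,hmin=.052,hmax=.07):
    d=f['d'];K,Rm,c=E
    v,u=np.mgrid[:420,:560];P=np.einsum('ij,jkl->ikl',Rm@np.linalg.inv(K),np.stack([u,v,np.ones_like(u)])*d)+c[:,None,None]
    out=[]
    for g in guess:
        m=(np.hypot(P[0]-g[0],P[1]-g[1])<.02)&(P[2]>hmin)&(P[2]<hmax)
        uv=np.array([u[m].mean(),v[m].mean()]);out.append(ray(E,uv,z));print(uv.round(1),m.sum(),np.median(P[2][m]).round(4),out[-1].round(4))
    return np.array(out)
E
python3 - <<'E'
from h import *
f=np.load('pics/w1.npz');E=ext('wrist',dict(tool_rot=f['q'],tool_pos=f['p']))
w=caps(f,E,[[.4651,-.2037],[.4733,-.2488],[.4853,-.293],[.4935,-.339]])
print(np.linalg.norm(np.diff(w,axis=0),axis=1),np.degrees(np.arctan2(w[3,0]-w[0,0],w[0,1]-w[3,1])),w.mean(0))
E
```

```text
[270.7 190.6] 300 0.0597 [ 0.4655 -0.2035  0.061 ]
[270.4 226.4] 284 0.0596 [ 0.4739 -0.2478  0.061 ]
[273.3 259.8] 266 0.0596 [ 0.4862 -0.2917  0.061 ]
[272.6 291.8] 251 0.0596 [ 0.4944 -0.3378  0.061 ]
[0.04515938 0.04559729 0.04673274] 12.155611758809023 [ 0.47998419 -0.27020174  0.061     ]
```

```bash
python3 -m inch '[{"slide":[3,-0.8,-0.6],"twist":-0.01,"grip":1},{"slide":[5,0,0],"twist":0,"grip":1},{"slide":[5,0,0],"twist":0,"grip":1},{"slide":[4,0,0],"twist":0,"grip":1},{"slide":[1,0,0],"twist":0,"grip":1},{"slide":[0,0,0],"twist":0,"grip":1}]'
python3 - <<'E'
from h import *
go([.4653,-.2036,.022],12)
E
```

```text
time_s: 3.9
tool_pos: [0.4697, -0.1939, 0.0973]
tool_rot: [0.702, -0.083, 0.704, 0.075]
contact_force: [0.2, 0.1, 0.2]
finger_gap: 0.0853
t 3.9 tcp [ 0.4697 -0.1939  0.0973] gap 0.0853 F [0.2 0.1 0.2] toolx [-0.001 -0.012 -1.   ] yaw z 12.88 j1,j7 [0.12 0.93]
twist needed 0.0154
slide cm after twist [ 7.53 -0.86 -0.63]
slide cm now [ 7.54 -0.77 -0.61]
```

```bash
python3 -m inch '[{"slide":[0,-0.8,-0.6],"twist":0.015,"grip":1},{"slide":[0,0,0],"twist":0,"grip":1},{"slide":[2,0,0],"twist":0,"grip":1},{"slide":[0,0,0],"twist":0,"grip":1}]'
python3 - <<'E'
from h import *
go([.4653,-.2036,.022],12)
E
```

```text
time_s: 4.4
tool_pos: [0.4689, -0.2052, 0.0821]
tool_rot: [0.705, -0.079, 0.701, 0.068]
contact_force: [0.2, 0.2, 0.1]
finger_gap: 0.0854
t 4.4 tcp [ 0.4689 -0.2052  0.0821] gap 0.0854 F [0.2 0.2 0.1] toolx [ 0.008 -0.015 -1.   ] yaw z 11.98 j1,j7 [0.16 0.96]
twist needed -0.0003
slide cm after twist [ 6.01  0.23 -0.31]
slide cm now [ 6.    0.33 -0.34]
```

```bash
python3 -m inch '[{"slide":[2,0.3,-0.5],"twist":0,"grip":1},{"slide":[2,0,0],"twist":0,"grip":1},{"slide":[2,0,0],"twist":0,"grip":1},{"slide":[0,0,0],"twist":0,"grip":1}]'
python3 - <<'E'
from h import *
go([.4653,-.2036,.022],12)
E
```

```text
time_s: 4.9
tool_pos: [0.4676, -0.2061, 0.0255]
tool_rot: [0.708, -0.081, 0.698, 0.067]
contact_force: [0.1, 0.0, 0.5]
finger_gap: 0.0853
t 4.9 tcp [ 0.4676 -0.2061  0.0255] gap 0.0853 F [0.1 0.  0.5] toolx [ 0.016 -0.018 -1.   ] yaw z 11.95 j1,j7 [0.22 1.  ]
twist needed -0.0008
slide cm after twist [ 0.35  0.29 -0.17]
slide cm now [ 0.34  0.3  -0.18]
```

```bash
python3 -m inch '[{"slide":[0.3,0.35,-0.2],"twist":0,"grip":1},{"slide":[0,0,0],"twist":0,"grip":-0.3},{"slide":[0,0,0],"twist":0,"grip":-0.7},{"slide":[0,0,0],"twist":0,"grip":-0.7},{"slide":[0,0,0],"twist":0,"grip":-0.7}]' 30
python3 - <<'E'
from h import *
go([.4653,-.2036,.022],12)
E
```

```text
time_s: 5.52
tool_pos: [0.4668, -0.2037, 0.0256]
tool_rot: [0.71, -0.082, 0.697, 0.066]
contact_force: [-0.1, 0.4, -0.4]
finger_gap: 0.0222
t 5.53 tcp [ 0.4668 -0.2037  0.0256] gap 0.0222 F [-0.1  0.4 -0.4] toolx [ 0.021 -0.02  -1.   ] yaw z 11.96 j1,j7 [0.22 1.  ]
twist needed -0.0006
slide cm after twist [ 0.36  0.04 -0.14]
slide cm now [ 0.36  0.05 -0.15]
```

```bash
python3 -m inch '[{"slide":[-1,0,0],"twist":0,"grip":-0.7},{"slide":[-3,0,0],"twist":0,"grip":-0.7},{"slide":[-5,0,0],"twist":0,"grip":-0.7},{"slide":[-5,0,0],"twist":0,"grip":-0.7},{"slide":[-3,0,0],"twist":0.1,"grip":-0.7},{"slide":[0,0,0],"twist":0.15,"grip":-0.7},{"slide":[0,0,0],"twist":0.15,"grip":-0.7},{"slide":[0,0,0],"twist":0.15,"grip":-0.7},{"slide":[0,0,0],"twist":0.05,"grip":-0.7}]'
python3 - <<'E'
from h import *
go([.5607,.2038,.2],-21.5)
E
```

```text
time_s: 6.65
tool_pos: [0.4629, -0.1997, 0.2062]
tool_rot: [0.702, 0.14, 0.682, -0.149]
contact_force: [0.2, 0.1, 0.3]
finger_gap: 0.0222
t 6.65 tcp [ 0.4629 -0.1997  0.2062] gap 0.0222 F [0.2 0.1 0.3] toolx [ 0.026 -0.018 -1.   ] yaw z -23.62 j1,j7 [-0.09  0.39]
twist needed -0.0371
slide cm after twist [ 0.62 41.12 -5.68]
slide cm now [ 0.15 40.89 -7.22]
```

```bash
python3 -m inch '[{"slide":[0,3,-0.5],"twist":-0.03,"grip":-0.7},{"slide":[0,4.8,-0.7],"twist":0,"grip":-0.7},{"slide":[0,4.8,-0.7],"twist":0,"grip":-0.7},{"slide":[0,4.8,-0.7],"twist":0,"grip":-0.7},{"slide":[0,4.8,-0.7],"twist":0,"grip":-0.7},{"slide":[0,4.8,-0.7],"twist":0,"grip":-0.7},{"slide":[0,4.8,-0.7],"twist":0,"grip":-0.7},{"slide":[0,3,-0.5],"twist":0,"grip":-0.7},{"slide":[0,0,0],"twist":0,"grip":-0.7}]'
python3 - <<'E'
from h import *
go([.5607,.2038,.2],-21.5)
s=ctrl.sense();im,d=ctrl.capture('wrist');np.savez('pics/w2.npz',im=im,d=d,q=s['tool_rot'],p=s['tool_pos']);cv2.imwrite('pics/w2.png',im[:,:,::-1])
E=ext('wrist',s)
C=np.array([.586,.268]);u=np.array([.3665,.9304])
for y in(.069,.023,-.023,-.069):print(proj(E,[*(C+y*u),.007]).round(0))
E
```

```text
time_s: 7.78
tool_pos: [0.5477, 0.1535, 0.207]
tool_rot: [0.706, 0.132, 0.682, -0.139]
contact_force: [-0.9, -1.3, -0.1]
finger_gap: 0.0222
t 7.78 tcp [0.5477 0.1535 0.207 ] gap 0.0222 F [-0.9 -1.3 -0.1] toolx [ 0.03  -0.016 -0.999] yaw z -22.04 j1,j7 [-0.76 -0.26]
twist needed -0.0093
slide cm after twist [ 0.7   5.16 -0.64]
slide cm now [ 0.66  5.16 -0.71]
[259. -13.]
[260.  42.]
[262.  93.]
[262. 139.]
```

View pics/w2.png

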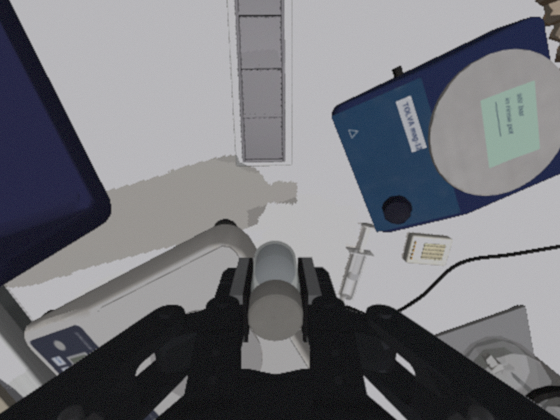

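The wrist view shows the gripped vial at (275,290), and the empty rack's far compartments at (263,138), (262,93) and (261,42). They match the projections within 1 px. The nearby balance corner at (375,215) is clear.

```bash
python3 -m inch '[{"slide":[0.5,2.5,-0.4],"twist":-0.01,"grip":-0.7},{"slide":[2,2.6,-0.4],"twist":0,"grip":-0.7},{"slide":[4,0,0],"twist":0,"grip":-0.7},{"slide":[3,0,0],"twist":0,"grip":-0.7},{"slide":[0,0,0],"twist":0,"grip":-0.7}]'
python3 - <<'E'
from h import *
go([.5607,.2038,.027],-21.5)
E
```

```text
time_s: 8.45
tool_pos: [0.5636, 0.1994, 0.1107]
tool_rot: [0.706, 0.131, 0.682, -0.138]
contact_force: [-0.0, -0.0, 0.1]
finger_gap: 0.0225
t 8.45 tcp [0.5636 0.1994 0.1107] gap 0.0225 F [-0.  -0.   0.1] toolx [ 0.032 -0.015 -0.999] yaw z -21.96 j1,j7 [-0.75 -0.25]
twist needed -0.008
slide cm after twist [ 8.37  0.31 -0.43]
slide cm now [ 8.35  0.32 -0.73]
```

```bash
python3 -m inch '[{"slide":[3,0.35,-0.6],"twist":-0.01,"grip":-0.7},{"slide":[3,0,-0.1],"twist":0,"grip":-0.7},{"slide":[0,0,0],"twist":0,"grip":-0.7}]'
python3 - <<'E'
from h import *
go([.5607,.2038,.027],-21.5)
E
```

```text
time_s: 8.82
tool_pos: [0.5637, 0.204, 0.0535]
tool_rot: [0.709, 0.13, 0.68, -0.134]
contact_force: [1.1, -0.2, -0.2]
finger_gap: 0.0221
t 8.82 tcp [0.5637 0.204  0.0535] gap 0.0221 F [ 1.1 -0.2 -0.2] toolx [ 0.038 -0.014 -0.999] yaw z -21.53 j1,j7 [-0.71 -0.2 ]
twist needed -0.0005
slide cm after twist [ 2.65 -0.12 -0.27]
slide cm now [ 2.64 -0.13 -0.37]
```

```bash
python3 -m inch '[{"slide":[1.5,-0.1,-0.5],"twist":0,"grip":-0.7},{"slide":[0.8,0,-0.1],"twist":0,"grip":-0.7},{"slide":[0.2,0,0],"twist":0,"grip":-0.7}]'
python3 - <<'E'
from h import *
go([.5607,.2038,.0265],-21.5)
E
```

```text
time_s: 9.2
tool_pos: [0.5609, 0.2054, 0.0307]
tool_rot: [0.71, 0.131, 0.679, -0.133]
contact_force: [0.3, 0.4, 0.2]
finger_gap: 0.022
t 9.2 tcp [0.5609 0.2054 0.0307] gap 0.022 F [0.3 0.4 0.2] toolx [ 0.043 -0.012 -0.999] yaw z -21.57 j1,j7 [-0.69 -0.18]
twist needed -0.0012
slide cm after twist [ 0.42 -0.15  0.04]
slide cm now [ 0.42 -0.15  0.02]
```

```bash
python3 -m inch '[{"slide":[0.4,-0.15,0],"twist":0,"grip":-0.7},{"slide":[0.2,0,0],"twist":0,"grip":-0.7}]'
python3 - <<'E'
from h import *
go([.5607,.2038,.0255],-21.5)
E
```

```text
time_s: 9.45
tool_pos: [0.5611, 0.2039, 0.0256]
tool_rot: [0.71, 0.131, 0.678, -0.133]
contact_force: [-3.7, -0.2, 16.4]
finger_gap: 0.0225
t 9.45 tcp [0.5611 0.2039 0.0256] gap 0.0225 F [-3.7 -0.2 16.4] toolx [ 0.044 -0.011 -0.999] yaw z -21.57 j1,j7 [-0.69 -0.17]
twist needed -0.0013
slide cm after twist [ 0.01 -0.02 -0.03]
slide cm now [ 0.01 -0.02 -0.03]
```

```bash
python3 -m inch '[{"slide":[-0.1,0,0],"twist":0,"grip":-0.7},{"slide":[0,0,0],"twist":0,"grip":-0.4},{"slide":[0,0,0],"twist":0,"grip":0.4},{"slide":[0,0,0],"twist":0,"grip":0.4},{"slide":[-3,0,0],"twist":0,"grip":0.4},{"slide":[-5,0,0],"twist":0,"grip":0.6},{"slide":[-5,0,0],"twist":0,"grip":1},{"slide":[-3,0,0],"twist":0,"grip":1},{"slide":[0,-2,0],"twist":-0.1,"grip":1},{"slide":[0,-4,0],"twist":-0.15,"grip":1},{"slide":[0,0,0],"twist":0,"grip":1}]'
python3 - <<'E'
from h import *
go([.4736,-.2483,.2],12)
s=ctrl.sense();im,d=ctrl.capture('wrist');np.savez('pics/w3.npz',im=im,d=d,q=s['tool_rot'],p=s['tool_pos']);cv2.imwrite('pics/w3.png',im[:,:,::-1])
E=ext('wrist',s)
caps(dict(d=d),E,[[.5607,.2038]])
E
```

```text
time_s: 10.82
tool_pos: [0.5356, 0.1475, 0.1912]
tool_rot: [0.722, 0.038, 0.689, -0.045]
contact_force: [0.3, 0.2, -0.4]
finger_gap: 0.0852
t 10.82 tcp [0.5356 0.1475 0.1912] gap 0.0852 F [ 0.3  0.2 -0.4] toolx [ 0.045 -0.011 -0.999] yaw z -6.73 j1,j7 [-0.71 -0.02]
twist needed -0.3268
slide cm after twist [ -0.88 -37.42 -14.29]
slide cm now [ -0.71 -40.03  -1.48]
[290.2 136.6] 589 0.0596 [0.561  0.2035 0.061 ]
```

View pics/w3.png

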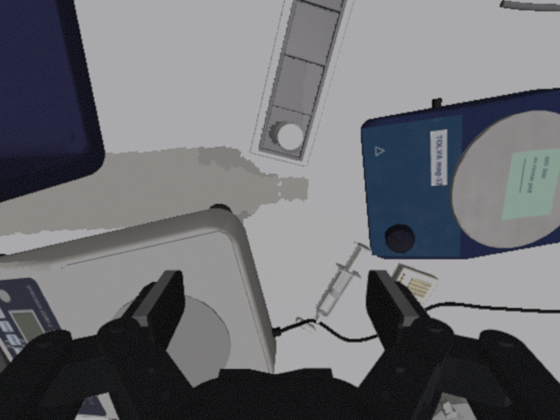

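The first vial stands in the compartment farthest from the knob, with its cap at (290,137), which is (0.561,0.2035) at height 0.0596.

```bash
python3 -m inch '[{"slide":[-1,-2,0],"twist":-0.15,"grip":1},{"slide":[0,-2,-1],"twist":-0.15,"grip":1},{"slide":[0,-4.7,-1.8],"twist":-0.03,"grip":1},{"slide":[0,-4.7,-1.8],"twist":0,"grip":1},{"slide":[0,-4.7,-1.8],"twist":0,"grip":1},{"slide":[0,-4.7,-1.8],"twist":0,"grip":1},{"slide":[0,-4.7,-1.8],"twist":0,"grip":1},{"slide":[0,-4.7,-1.8],"twist":0,"grip":1},{"slide":[0,-4.7,-1.6],"twist":0,"grip":1},{"slide":[0,-2,-0.6],"twist":0,"grip":1},{"slide":[0,0,0],"twist":0,"grip":1}]'
python3 - <<'E'
from h import *
go([.4736,-.2483,.1],12)
E
```

```text
time_s: 12.25
tool_pos: [0.4834, -0.2591, 0.1986]
tool_rot: [0.719, -0.087, 0.685, 0.078]
contact_force: [-0.2, 1.2, -0.8]
finger_gap: 0.0856
t 12.25 tcp [ 0.4834 -0.2591  0.1986] gap 0.0856 F [-0.2  1.2 -0.8] toolx [ 0.05  -0.006 -0.999] yaw z 13.43 j1,j7 [0.17 1.02]
twist needed 0.025
slide cm after twist [ 9.86  1.26 -0.73]
slide cm now [ 9.79  1.45 -1.16]
```

```bash
python3 -m inch '[{"slide":[2,1.4,-1],"twist":0.025,"grip":1},{"slide":[4,0,-0.2],"twist":0,"grip":1},{"slide":[4,0,0],"twist":0,"grip":1},{"slide":[0,0,0],"twist":0,"grip":1}]'
python3 - <<'E'
from h import *
go([.4736,-.2483,.022],12)
E
```

```text
time_s: 12.75
tool_pos: [0.4779, -0.2402, 0.0954]
tool_rot: [0.721, -0.078, 0.684, 0.074]
contact_force: [-1.0, -0.3, -0.1]
finger_gap: 0.0855
t 12.75 tcp [ 0.4779 -0.2402  0.0954] gap 0.0855 F [-1.  -0.3 -0.1] toolx [ 0.052 -0.001 -0.999] yaw z 12.37 j1,j7 [0.23 1.09]
twist needed 0.0065
slide cm after twist [ 7.34 -0.7  -0.59]
slide cm now [ 7.31 -0.61 -0.97]
```

```bash
python3 -m inch '[{"slide":[1,-0.7,-0.9],"twist":0.006,"grip":1},{"slide":[2,0,-0.1],"twist":0,"grip":1},{"slide":[0,0,0],"twist":0,"grip":1}]'
python3 - <<'E'
from h import *
go([.4736,-.2483,.024],12)
E
```

```text
time_s: 13.12
tool_pos: [0.4732, -0.2498, 0.0672]
tool_rot: [0.723, -0.078, 0.683, 0.071]
contact_force: [-0.2, -0.7, 0.4]
finger_gap: 0.0851
t 13.12 tcp [ 0.4732 -0.2498  0.0672] gap 0.0851 F [-0.2 -0.7  0.4] toolx [ 0.057 -0.003 -0.998] yaw z 12.11 j1,j7 [0.28 1.13]
twist needed 0.002
slide cm after twist [4.32 0.14 0.07]
slide cm now [ 4.31  0.2  -0.17]
```

```bash
python3 -m inch '[{"slide":[2.5,0.1,-0.2],"twist":0,"grip":1},{"slide":[1.9,0,-0.1],"twist":0,"grip":1},{"slide":[0,0,0],"twist":0,"grip":-0.3},{"slide":[0,0,0],"twist":0,"grip":-0.7},{"slide":[0,0,0],"twist":0,"grip":-0.7},{"slide":[0,0,0],"twist":0,"grip":-0.7}]'
python3 - <<'E'
from h import *
go([.4736,-.2483,.024],12)
E
```

```text
time_s: 13.88
tool_pos: [0.4768, -0.2534, 0.0298]
tool_rot: [0.726, -0.08, 0.679, 0.068]
contact_force: [-0.3, -0.4, 0.8]
finger_gap: 0.0223
t 13.88 tcp [ 0.4768 -0.2534  0.0298] gap 0.0223 F [-0.3 -0.4  0.8] toolx [ 0.068 -0.01  -0.998] yaw z 12.05 j1,j7 [0.32 1.17]
twist needed 0.0009
slide cm after twist [ 0.58  0.57 -0.21]
slide cm now [ 0.55  0.58 -0.24]
```

```bash
python3 -m inch '[{"slide":[-2,0,0],"twist":0,"grip":-0.7},{"slide":[-5,0,0],"twist":0,"grip":-0.7},{"slide":[-6,0,0],"twist":0,"grip":-0.7},{"slide":[-4,0,0],"twist":0.15,"grip":-0.7},{"slide":[0,2,0],"twist":0.15,"grip":-0.7},{"slide":[0,4,0],"twist":0.15,"grip":-0.7},{"slide":[0,5,-0.7],"twist":0.1,"grip":-0.7},{"slide":[0,5,-0.7],"twist":0,"grip":-0.7},{"slide":[0,5,-0.7],"twist":0,"grip":-0.7},{"slide":[0,5,-0.7],"twist":0,"grip":-0.7},{"slide":[0,5,-0.7],"twist":0,"grip":-0.7}]'
python3 - <<'E'
from h import *
go([.5758,.242,.12],-21.5)
E
```

```text
time_s: 15.25
tool_pos: [0.5204, 0.0598, 0.2106]
tool_rot: [0.722, 0.131, 0.667, -0.128]
contact_force: [1.3, -0.3, -0.1]
finger_gap: 0.0221
t 15.25 tcp [0.5204 0.0598 0.2106] gap 0.0221 F [ 1.3 -0.3 -0.1] toolx [ 0.077 -0.011 -0.997] yaw z -21.18 j1,j7 [-0.65 -0.05]
twist needed 0.0056
slide cm after twist [ 9.06 18.99 -1.52]
slide cm now [ 9.26 18.84 -2.1 ]
```

```bash
python3 -m inch '[{"slide":[0,5,-0.5],"twist":0,"grip":-0.7},{"slide":[0,5,-0.5],"twist":0,"grip":-0.7},{"slide":[2,5,-0.5],"twist":0,"grip":-0.7},{"slide":[4,3,-0.5],"twist":0,"grip":-0.7},{"slide":[3,0,0],"twist":0,"grip":-0.7},{"slide":[0,0,0],"twist":0,"grip":-0.7}]'
python3 - <<'E'
from h import *
go([.5758,.242,.031],-21.5)
E
```

```text
time_s: 16.0
tool_pos: [0.5738, 0.2488, 0.122]
tool_rot: [0.723, 0.129, 0.667, -0.122]
contact_force: [-1.5, -0.5, 0.7]
finger_gap: 0.0218
t 16.0 tcp [0.5738 0.2488 0.122 ] gap 0.0218 F [-1.5 -0.5  0.7] toolx [ 0.08  -0.005 -0.997] yaw z -20.54 j1,j7 [-0.84 -0.28]
twist needed 0.0167
slide cm after twist [ 9.1  -0.56  0.43]
slide cm now [ 9.09 -0.78 -0.27]
```

```bash
python3 -m inch '[{"slide":[2.5,-0.8,-0.3],"twist":0.015,"grip":-0.7},{"slide":[3,0,0],"twist":0,"grip":-0.7},{"slide":[2,0,0],"twist":0,"grip":-0.7}]'
python3 - <<'E'
from h import *
go([.5758,.242,.0305],-21.5)
E
```

```text
time_s: 16.38
tool_pos: [0.5779, 0.2422, 0.0512]
tool_rot: [0.725, 0.137, 0.663, -0.126]
contact_force: [0.6, -0.1, -0.9]
finger_gap: 0.0221
t 16.38 tcp [0.5779 0.2422 0.0512] gap 0.0221 F [ 0.6 -0.1 -0.9] toolx [ 0.088 -0.001 -0.996] yaw z -21.52 j1,j7 [-0.77 -0.22]
twist needed -0.0004
slide cm after twist [ 2.07 -0.1  -0.19]
slide cm now [ 2.04 -0.16 -0.36]
```

```bash
python3 -m inch '[{"slide":[1.6,-0.1,-0.4],"twist":0,"grip":-0.7},{"slide":[0.4,0,0],"twist":0,"grip":-0.7}]'
python3 - <<'E'
from h import *
go([.5758,.242,.0295],-21.5)
E
```

```text
time_s: 16.62
tool_pos: [0.5759, 0.2424, 0.0307]
tool_rot: [0.725, 0.137, 0.663, -0.126]
contact_force: [0.5, 0.1, 0.2]
finger_gap: 0.0217
t 16.62 tcp [0.5759 0.2424 0.0307] gap 0.0217 F [0.5 0.1 0.2] toolx [ 0.089 -0.001 -0.996] yaw z -21.57 j1,j7 [-0.76 -0.2 ]
twist needed -0.0012
slide cm after twist [ 0.12 -0.04  0.01]
slide cm now [ 0.12 -0.05 -0.  ]
```

```bash
python3 -m inch '[{"slide":[0.2,0,0],"twist":0,"grip":-0.7}]'; python3 -m inch '[{"slide":[0.1,0,0],"twist":0,"grip":-0.7}]'
```

```text
time_s: 16.75
tool_pos: [0.5767, 0.2425, 0.0294]
tool_rot: [0.725, 0.138, 0.663, -0.126]
contact_force: [-2.8, -0.4, 11.9]
finger_gap: 0.0221
time_s: 16.88
tool_pos: [0.5768, 0.2425, 0.0295]
tool_rot: [0.725, 0.138, 0.663, -0.126]
contact_force: [-3.6, -0.5, 5.5]
finger_gap: 0.0221
```

```bash
python3 -m inch '[{"slide":[-0.1,0,0],"twist":0,"grip":-0.4},{"slide":[0,0,0],"twist":0,"grip":0.4},{"slide":[0,0,0],"twist":0,"grip":0.4},{"slide":[-3,0,0.2],"twist":0,"grip":0.4},{"slide":[-5,0,0.3],"twist":0,"grip":0.6},{"slide":[-5,0,0],"twist":0,"grip":1},{"slide":[-3,0,0],"twist":0,"grip":1}]' >/dev/null
python3 -c "
from h import *
go([.5,.0,.2],-21.5);print(ctrl.sense()['joint_pos'].round(3))
s=ctrl.sense();im,d=ctrl.capture('wrist');cv2.imwrite('pics/w4.png',im[:,:,::-1])
caps(dict(d=d),ext('wrist',s),[[.561,.2035],[.5776,.2466]])"
python3 -m inch '[{"slide":[0,0,5],"twist":0,"grip":1},{"slide":[0,0,5],"twist":0,"grip":1}]' >/dev/null
python3 -c "
from h import *
go([.5,.0,.2],-21.5)"
python3 -m inch '[{"slide":[0,0,-5],"twist":0,"grip":1},{"slide":[0,0,-5],"twist":0,"grip":1}]' >/dev/null
python3 -c "
from h import *
go([.5,.0,.2],-21.5)"
python3 -m inch '[{"slide":[-5,0,0],"twist":0,"grip":1},{"slide":[-5,0,0],"twist":0,"grip":1}]' >/dev/null
python3 -c "
from h import *
go([.5,.0,.2],-21.5);print(ctrl.sense()['joint_pos'].round(3))"
```

```text
t 17.75 tcp [0.5662 0.2404 0.1934] gap 0.0856 F [-0.3  0.5 -1.2] toolx [ 0.087 -0.001 -0.996] yaw z -21.59 j1,j7 [-0.89 -0.34]
twist needed -0.0015
slide cm after twist [ -0.66 -24.79   2.65]
slide cm now [ -1.2  -24.76   2.73]
[-0.89   0.68   0.694  1.753 -0.538  0.819 -0.339]
[273.3 243.1] 477 0.0597 [0.5617 0.205  0.061 ]
[274.7 196.3] 511 0.0597 [0.5796 0.2465 0.061 ]
t 18.05 tcp [0.6592 0.2086 0.2064] gap 0.0854 F [0.3 0.8 0.1] toolx [ 0.09   0.006 -0.996] yaw z -21.21 j1,j7 [-0.73 -0.28]
twist needed 0.0051
slide cm after twist [  0.64 -25.24  -7.17]
slide cm now [ -0.92 -25.19  -7.32]
t 18.3 tcp [0.5744 0.2375 0.1983] gap 0.0854 F [-0.3  1.1  0.2] toolx [ 0.1    0.    -0.995] yaw z -21.89 j1,j7 [-0.88 -0.34]
twist needed -0.0069
slide cm after twist [ -0.17 -24.83   1.78]
slide cm now [ -0.93 -24.8    1.96]
t 18.55 tcp [0.5574 0.239  0.2939] gap 0.0857 F [ 1.1  0.9 -0.2] toolx [ 0.086 -0.003 -0.996] yaw z -21.7 j1,j7 [-0.96 -0.43]
twist needed -0.0036
slide cm after twist [  9.39 -24.34   3.42]
slide cm now [  8.93 -24.6    2.73]
[-0.958  0.567  0.788  1.655 -0.433  1.02  -0.427]
```

View pics/w4.png

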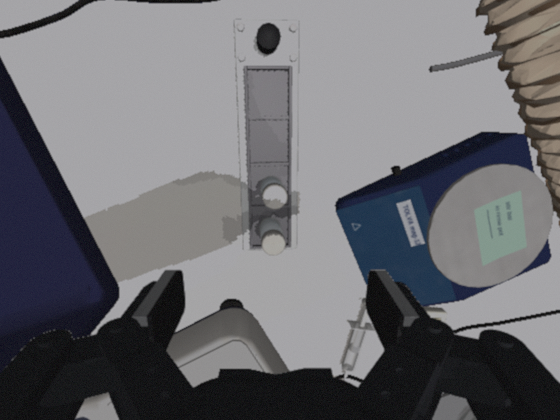

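The wrist view shows vials at (274,243) and (275,196) in the two compartments farthest from the knob (268,38), with the other two empty. The tool has picked up about 5° of tilt, so I am checking which motions remove it.

```bash
g(){ python3 -c "
from h import *
s=ctrl.sense();q=s['tool_rot'];M=R.from_quat([q[1],q[2],q[3],q[0]]).as_matrix();print(round(s['time_s'],2),s['tool_pos'].round(3),M[:,0].round(3))"; }
python3 -m inch '[{"slide":[0,0,0],"twist":0,"grip":1},{"slide":[0,0,0],"twist":0,"grip":1},{"slide":[0,0,0],"twist":0,"grip":1},{"slide":[0,0,0],"twist":0,"grip":1}]' >/dev/null; g
python3 -m inch '[{"slide":[-6,0,0],"twist":0,"grip":1},{"slide":[-6,0,0],"twist":0,"grip":1}]' >/dev/null; g
python3 -m inch '[{"slide":[6,0,0],"twist":0,"grip":1},{"slide":[6,0,0],"twist":0,"grip":1}]' >/dev/null; g
python3 -m inch '[{"slide":[-6,0,0],"twist":0,"grip":1},{"slide":[-6,0,0],"twist":0,"grip":1}]' >/dev/null; g
python3 -m inch '[{"slide":[2,0,0],"twist":0,"grip":1},{"slide":[2,0,0],"twist":0,"grip":1},{"slide":[2,0,0],"twist":0,"grip":1},{"slide":[2,0,0],"twist":0,"grip":1},{"slide":[2,0,0],"twist":0,"grip":1},{"slide":[2,0,0],"twist":0,"grip":1}]' >/dev/null; g
```

```text
19.05 [0.558 0.239 0.294] [ 0.088 -0.001 -0.996]
19.3 [0.544 0.239 0.41 ] [ 0.076 -0.008 -0.997]
19.55 [0.56  0.24  0.297] [ 0.094  0.    -0.996]
19.8 [0.543 0.239 0.403] [ 0.067 -0.015 -0.998]
20.55 [0.554 0.237 0.282] [ 0.072 -0.015 -0.997]
```

```bash
g(){ python3 -c "
from h import *
s=ctrl.sense();q=s['tool_rot'];M=R.from_quat([q[1],q[2],q[3],q[0]]).as_matrix();print(round(s['time_s'],2),s['tool_pos'].round(3),M[:,0].round(3))"; }
python3 -m inch '[{"slide":[-6,0,0],"twist":0,"grip":1},{"slide":[-6,0,0],"twist":0,"grip":1},{"slide":[2,0,0],"twist":0,"grip":1},{"slide":[2,0,0],"twist":0,"grip":1},{"slide":[2,0,0],"twist":0,"grip":1},{"slide":[2,0,0],"twist":0,"grip":1},{"slide":[2,0,0],"twist":0,"grip":1},{"slide":[2,0,0],"twist":0,"grip":1},{"slide":[-6,0,0],"twist":0,"grip":1},{"slide":[-6,0,0],"twist":0,"grip":1},{"slide":[2,0,0],"twist":0,"grip":1},{"slide":[2,0,0],"twist":0,"grip":1},{"slide":[2,0,0],"twist":0,"grip":1},{"slide":[2,0,0],"twist":0,"grip":1},{"slide":[2,0,0],"twist":0,"grip":1},{"slide":[2,0,0],"twist":0,"grip":1}]' >/dev/null; g
python3 -m inch '[{"slide":[-6,0,0],"twist":0,"grip":1},{"slide":[-6,0,0],"twist":0,"grip":1},{"slide":[2,0,0],"twist":0,"grip":1},{"slide":[2,0,0],"twist":0,"grip":1},{"slide":[2,0,0],"twist":0,"grip":1},{"slide":[2,0,0],"twist":0,"grip":1},{"slide":[2,0,0],"twist":0,"grip":1},{"slide":[2,0,0],"twist":0,"grip":1},{"slide":[-6,0,0],"twist":0,"grip":1},{"slide":[-6,0,0],"twist":0,"grip":1},{"slide":[2,0,0],"twist":0,"grip":1},{"slide":[2,0,0],"twist":0,"grip":1},{"slide":[2,0,0],"twist":0,"grip":1},{"slide":[2,0,0],"twist":0,"grip":1},{"slide":[2,0,0],"twist":0,"grip":1},{"slide":[2,0,0],"twist":0,"grip":1}]' >/dev/null; g
```

```text
22.55 [0.551 0.234 0.267] [ 0.054 -0.029 -0.998]
24.55 [0.547 0.231 0.253] [ 0.036 -0.043 -0.998]
```

```bash
python3 -c "
from h import *
go([.48,-.285,.22],12)"
```

```text
t 24.55 tcp [0.5472 0.2311 0.2529] gap 0.0857 F [-1.   0.2  0.7] toolx [ 0.036 -0.043 -0.998] yaw z -22.12 j1,j7 [-0.95 -0.42]
twist needed -0.5955
slide cm after twist [  3.29 -49.08 -17.31]
slide cm now [  5.27 -50.22  13.02]
```

```bash
python3 -m inch '[{"slide":[0,-2,1],"twist":-0.15,"grip":1},{"slide":[0,-3,1],"twist":-0.15,"grip":1},{"slide":[0,-4,0],"twist":-0.15,"grip":1},{"slide":[0,-5,-1.5],"twist":-0.14,"grip":1},{"slide":[0,-5,-1.8],"twist":0,"grip":1},{"slide":[0,-5,-1.8],"twist":0,"grip":1},{"slide":[0,-5,-1.8],"twist":0,"grip":1},{"slide":[0,-5,-1.8],"twist":0,"grip":1},{"slide":[0,-5,-1.8],"twist":0,"grip":1},{"slide":[0,-5,-1.8],"twist":0,"grip":1},{"slide":[0,-3,-1],"twist":0,"grip":1},{"slide":[0,0,0],"twist":0,"grip":1}]'
python3 -c "
from h import *
go([.4858,-.2923,.22],12)"
```

```text
time_s: 26.05
tool_pos: [0.4906, -0.2776, 0.2645]
tool_rot: [0.708, -0.097, 0.697, 0.06]
contact_force: [-0.2, 1.0, -0.2]
finger_gap: 0.0856
t 26.05 tcp [ 0.4906 -0.2776  0.2645] gap 0.0856 F [-0.2  1.  -0.2] toolx [ 0.021 -0.05  -0.999] yaw z 12.84 j1,j7 [0.05 0.99]
twist needed 0.0147
slide cm after twist [ 4.45 -1.34 -0.78]
slide cm now [ 4.51 -1.09 -0.84]
```

```bash
python3 -m inch '[{"slide":[-6,-0.5,-0.5],"twist":0.014,"grip":1},{"slide":[-6,-0.5,-0.5],"twist":0,"grip":1},{"slide":[2,0,0],"twist":0,"grip":1},{"slide":[2,0,0],"twist":0,"grip":1},{"slide":[2,0,0],"twist":0,"grip":1},{"slide":[2,0,0],"twist":0,"grip":1},{"slide":[2,0,0],"twist":0,"grip":1},{"slide":[2,0,0],"twist":0,"grip":1},{"slide":[-6,0,0],"twist":0,"grip":1},{"slide":[-6,0,0],"twist":0,"grip":1},{"slide":[2,0,0],"twist":0,"grip":1},{"slide":[2,0,0],"twist":0,"grip":1},{"slide":[2,0,0],"twist":0,"grip":1},{"slide":[2,0,0],"twist":0,"grip":1},{"slide":[2,0,0],"twist":0,"grip":1},{"slide":[2,0,0],"twist":0,"grip":1},{"slide":[2,0,0],"twist":0,"grip":1}]'
python3 -c "
from h import *
go([.4858,-.2923,.1],12)"
```

```text
time_s: 28.18
tool_pos: [0.488, -0.2626, 0.2333]
tool_rot: [0.703, -0.094, 0.701, 0.073]
contact_force: [0.2, 0.0, -0.0]
finger_gap: 0.0851
t 28.18 tcp [ 0.488  -0.2626  0.2333] gap 0.0851 F [ 0.2  0.  -0. ] toolx [ 0.008 -0.029 -1.   ] yaw z 13.63 j1,j7 [0.06 1.02]
twist needed 0.0284
slide cm after twist [13.33 -2.86 -0.83]
slide cm now [13.41 -2.43 -0.92]
```

```bash
python3 -m inch '[{"slide":[2,-1.3,-0.5],"twist":0.028,"grip":1},{"slide":[2,-1.4,-0.5],"twist":0,"grip":1},{"slide":[2,0,0],"twist":0,"grip":1},{"slide":[2,0,0],"twist":0,"grip":1},{"slide":[2,0,0],"twist":0,"grip":1},{"slide":[2,0,0],"twist":0,"grip":1},{"slide":[2,0,0],"twist":0,"grip":1},{"slide":[0,0,0],"twist":0,"grip":1}]'
python3 -c "
from h import *
go([.4858,-.2923,.0255],12)
s=ctrl.sense();im,d=ctrl.capture('wrist');cv2.imwrite('pics/w5.png',im[:,:,::-1])
caps(dict(d=d),ext('wrist',s),[[.4858,-.2923],[.494,-.3384]])"
```

```text
time_s: 29.18
tool_pos: [0.4831, -0.2968, 0.0831]
tool_rot: [0.703, -0.081, 0.704, 0.062]
contact_force: [-0.1, -0.3, 0.2]
finger_gap: 0.0856
t 29.18 tcp [ 0.4831 -0.2968  0.0831] gap 0.0856 F [-0.1 -0.3  0.2] toolx [ 0.001 -0.027 -1.   ] yaw z 11.65 j1,j7 [0.22 1.16]
twist needed -0.0062
slide cm after twist [5.76 0.38 0.35]
slide cm now [5.74 0.54 0.38]
[281.4 248.1] 1271 0.0596 [ 0.4856 -0.2916  0.061 ]
[278.7 315.7] 1088 0.0596 [ 0.4936 -0.3368  0.061 ]
```

```bash
python3 -m inch '[{"slide":[2,0.5,0.4],"twist":-0.006,"grip":1},{"slide":[2,0.1,0],"twist":0,"grip":1},{"slide":[2,0.1,0],"twist":0,"grip":1},{"slide":[0,0,0],"twist":0,"grip":1}]'
python3 -c "
from h import *
go([.4856,-.2918,.0255],12)"
```

```text
time_s: 29.72
tool_pos: [0.4893, -0.294, 0.0259]
tool_rot: [0.705, -0.085, 0.701, 0.062]
contact_force: [-0.5, -0.1, 0.2]
finger_gap: 0.0854
t 29.73 tcp [ 0.4893 -0.294   0.0259] gap 0.0854 F [-0.5 -0.1  0.2] toolx [ 0.009 -0.033 -0.999] yaw z 11.91 j1,j7 [0.26 1.2 ]
twist needed -0.0015
slide cm after twist [ 0.04  0.3  -0.32]
slide cm now [ 0.03  0.3  -0.32]
```

```bash
python3 -m inch '[{"slide":[0,0.3,-0.4],"twist":0,"grip":0.2},{"slide":[0,0,0],"twist":0,"grip":-0.7},{"slide":[0,0,0],"twist":0,"grip":-0.7},{"slide":[0,0,0],"twist":0,"grip":-0.7}]'
python3 -c "
from h import *
go([.4856,-.2918,.0255],12)"
```

```text
time_s: 30.22
tool_pos: [0.4862, -0.2934, 0.0292]
tool_rot: [0.707, -0.086, 0.7, 0.06]
contact_force: [-0.1, 0.0, -0.2]
finger_gap: 0.0219
t 30.23 tcp [ 0.4862 -0.2934  0.0292] gap 0.0219 F [-0.1  0.  -0.2] toolx [ 0.013 -0.036 -0.999] yaw z 11.89 j1,j7 [0.26 1.21]
twist needed -0.0019
slide cm after twist [ 0.37  0.17 -0.03]
slide cm now [ 0.36  0.18 -0.03]
```

```bash
python3 -m inch '[{"slide":[-2,0,0],"twist":0,"grip":-0.7},{"slide":[-4,0,0],"twist":0,"grip":-0.7},{"slide":[-4,0,0],"twist":0,"grip":-0.7},{"slide":[-4,0,0],"twist":0.1,"grip":-0.7},{"slide":[-3,2,0],"twist":0.15,"grip":-0.7},{"slide":[0,4,0],"twist":0.15,"grip":-0.7},{"slide":[0,5,0],"twist":0.15,"grip":-0.7},{"slide":[0,5,-0.7],"twist":0.03,"grip":-0.7},{"slide":[0,5,-0.7],"twist":0,"grip":-0.7},{"slide":[0,5,-0.7],"twist":0,"grip":-0.7},{"slide":[0,5,-0.7],"twist":0,"grip":-0.7},{"slide":[0,5,-0.7],"twist":0,"grip":-0.7}]'
python3 -c "
from h import *
go([.5938,.2878,.13],-21.5)"
```

```text
time_s: 31.72
tool_pos: [0.5596, 0.0717, 0.1955]
tool_rot: [0.702, 0.13, 0.683, -0.153]
contact_force: [1.1, -0.0, 0.1]
finger_gap: 0.0214
t 31.73 tcp [0.5596 0.0717 0.1955] gap 0.0214 F [ 1.1 -0.   0.1] toolx [ 0.02  -0.037 -0.999] yaw z -23.03 j1,j7 [-0.7  -0.03]
twist needed -0.0266
slide cm after twist [ 6.55 21.36 -4.74]
slide cm now [ 5.81 21.39 -5.52]
```

```bash
python3 -m inch '[{"slide":[0,5,-1.2],"twist":-0.026,"grip":-0.7},{"slide":[0,5,-1.2],"twist":0,"grip":-0.7},{"slide":[0,5,-1.2],"twist":0,"grip":-0.7},{"slide":[2,4.5,-1.2],"twist":0,"grip":-0.7},{"slide":[2,1,0],"twist":0,"grip":-0.7},{"slide":[2,0,0],"twist":0,"grip":-0.7},{"slide":[0,0,0],"twist":0,"grip":-0.7}]'
python3 -c "
from h import *
go([.5938,.2878,.03],-21.5)"
```

```text
time_s: 32.6
tool_pos: [0.5923, 0.2891, 0.1254]
tool_rot: [0.704, 0.118, 0.686, -0.14]
contact_force: [-0.4, -0.6, 0.8]
finger_gap: 0.0216
t 32.6 tcp [0.5923 0.2891 0.1254] gap 0.0216 F [-0.4 -0.6  0.8] toolx [ 0.02  -0.036 -0.999] yaw z -21.05 j1,j7 [-0.92 -0.32]
twist needed 0.0079
slide cm after twist [ 9.54 -0.07  0.19]
slide cm now [ 9.54  0.18 -0.12]
```

```bash
python3 -m inch '[{"slide":[2.5,0.1,0],"twist":0.008,"grip":-0.7},{"slide":[2.5,0.1,-0.1],"twist":0,"grip":-0.7},{"slide":[2.5,0.1,-0.2],"twist":0,"grip":-0.7}]'
python3 -c "
from h import *
go([.5938,.2878,.03],-21.5)"
```

```text
time_s: 32.98
tool_pos: [0.5966, 0.2843, 0.0537]
tool_rot: [0.706, 0.125, 0.682, -0.146]
contact_force: [0.6, -0.4, -0.2]
finger_gap: 0.0215
t 32.98 tcp [0.5966 0.2843 0.0537] gap 0.0215 F [ 0.6 -0.4 -0.2] toolx [ 0.028 -0.036 -0.999] yaw z -22.02 j1,j7 [-0.88 -0.28]
twist needed -0.009
slide cm after twist [ 2.37  0.22 -0.39]
slide cm now [ 2.35  0.27 -0.48]
```

```bash
python3 -m inch '[{"slide":[1.6,0.3,-0.5],"twist":-0.008,"grip":-0.7},{"slide":[0.6,0,0],"twist":0,"grip":-0.7}]'
python3 -c "
from h import *
go([.5938,.2878,.0295],-21.5)"
```

```text
time_s: 33.22
tool_pos: [0.5938, 0.2856, 0.0311]
tool_rot: [0.706, 0.123, 0.682, -0.144]
contact_force: [0.4, 0.1, -0.5]
finger_gap: 0.0221
t 33.23 tcp [0.5938 0.2856 0.0311] gap 0.0221 F [ 0.4  0.1 -0.5] toolx [ 0.027 -0.037 -0.999] yaw z -21.74 j1,j7 [-0.88 -0.26]
twist needed -0.0042
slide cm after twist [ 0.16  0.21 -0.09]
slide cm now [ 0.15  0.21 -0.09]
```

```bash
python3 -m inch '[{"slide":[0.2,0.2,-0.1],"twist":0,"grip":-0.7}]';python3 -m inch '[{"slide":[0.2,0,0],"twist":0,"grip":-0.7}]'
```

```text
time_s: 33.35
tool_pos: [0.5944, 0.287, 0.0296]
tool_rot: [0.706, 0.123, 0.682, -0.145]
contact_force: [0.3, 0.3, -0.1]
finger_gap: 0.0219
time_s: 33.48
tool_pos: [0.5946, 0.2873, 0.029]
tool_rot: [0.706, 0.123, 0.682, -0.144]
contact_force: [-4.2, 0.5, 13.1]
finger_gap: 0.0221
```

Contact with the floor, so I'm releasing.

```bash
python3 -m inch '[{"slide":[-0.1,0,0],"twist":0,"grip":-0.4},{"slide":[0,0,0],"twist":0,"grip":0.4},{"slide":[0,0,0],"twist":0,"grip":0.4},{"slide":[-3,0,0],"twist":0,"grip":0.4},{"slide":[-6,0,0],"twist":0,"grip":0.6},{"slide":[-6,0,0],"twist":0,"grip":1},{"slide":[-4,-1,0],"twist":-0.05,"grip":1},{"slide":[0,-2,0],"twist":-0.1,"grip":1}]'
python3 -c "
from h import *
go([.49,-.33,.22],12)
s=ctrl.sense();im,d=ctrl.capture('wrist');cv2.imwrite('pics/w6.png',im[:,:,::-1])
caps(dict(d=d),ext('wrist',s),[[.561,.2035],[.5776,.2466],[.5944,.2894]])"
```

```text
time_s: 34.48
tool_pos: [0.5797, 0.2676, 0.227]
tool_rot: [0.715, 0.068, 0.69, -0.09]
contact_force: [-1.4, 1.2, -1.4]
finger_gap: 0.0854
t 34.48 tcp [0.5797 0.2676 0.227 ] gap 0.0854 F [-1.4  1.2 -1.4] toolx [ 0.031 -0.036 -0.999] yaw z -12.78 j1,j7 [-0.95 -0.24]
twist needed -0.4326
slide cm after twist [  0.7  -56.59 -21.2 ]
slide cm now [  2.56 -60.22   4.45]
[266.  248.2] 367 0.0596 [0.562  0.2056 0.061 ]
[273.6 209. ] 404 0.0597 [0.5798 0.247  0.061 ]
[279.8 168. ] 432 0.0597 [0.5952 0.287  0.061 ]
```

View pics/w6.png

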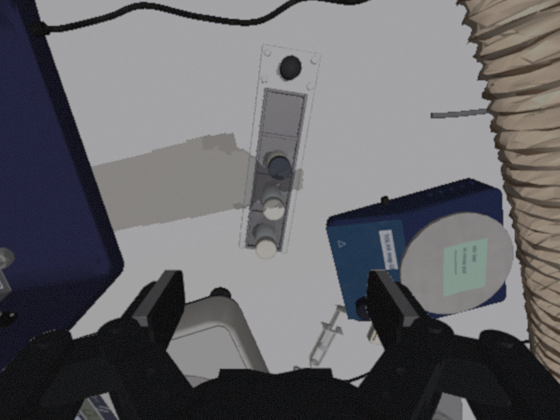

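Three vials now stand in place, with caps white (266,248), white (274,209) and dark (280,168), and one compartment by the knob is empty. Next is the fourth vial.

```bash
python3 -m inch '[{"slide":[0,-3,0],"twist":-0.15,"grip":1},{"slide":[0,-4,0],"twist":-0.15,"grip":1},{"slide":[0,-5,-1.8],"twist":-0.12,"grip":1},{"slide":[0,-5,-2.1],"twist":0,"grip":1},{"slide":[0,-5,-2.1],"twist":0,"grip":1},{"slide":[0,-5,-2.1],"twist":0,"grip":1},{"slide":[0,-5,-2.1],"twist":0,"grip":1},{"slide":[0,-5,-2.1],"twist":0,"grip":1},{"slide":[0,-5,-2],"twist":0,"grip":1},{"slide":[0,-5,-2],"twist":0,"grip":1},{"slide":[0,-5,-2],"twist":0,"grip":1},{"slide":[0,-3,-1],"twist":0,"grip":1},{"slide":[0,0,0],"twist":0,"grip":1}]'
python3 -c "
from h import *
go([.4938,-.3372,.1],12)"
```

```text
time_s: 36.15
tool_pos: [0.4656, -0.3281, 0.2407]
tool_rot: [0.711, -0.081, 0.697, 0.053]
contact_force: [-0.3, 0.3, -0.2]
finger_gap: 0.0855
t 36.15 tcp [ 0.4656 -0.3281  0.2407] gap 0.0855 F [-0.3  0.3 -0.2] toolx [ 0.024 -0.038 -0.999] yaw z 10.87 j1,j7 [0.14 1.14]
twist needed -0.0197
slide cm after twist [14.07 -1.47  2.57]
slide cm now [14.16 -0.83  2.37]
```

One ratchet cycle (fast up, slow down) to level the tool, then descend.

```bash
python3 -m inch '[{"slide":[-6,0,1],"twist":-0.02,"grip":1},{"slide":[-6,0,1],"twist":0,"grip":1},{"slide":[2,-0.4,0.3],"twist":0,"grip":1},{"slide":[2,-0.4,0],"twist":0,"grip":1},{"slide":[2,0,0],"twist":0,"grip":1},{"slide":[2,0,0],"twist":0,"grip":1},{"slide":[2,0,0],"twist":0,"grip":1},{"slide":[2,0,0],"twist":0,"grip":1},{"slide":[2,0,0],"twist":0,"grip":1},{"slide":[2,0,0],"twist":0,"grip":1},{"slide":[2,0,0],"twist":0,"grip":1},{"slide":[2,0,0],"twist":0,"grip":1},{"slide":[2,0,0],"twist":0,"grip":1}]'
python3 -c "
from h import *
go([.4938,-.3372,.1],12)"
```

```text
time_s: 37.78
tool_pos: [0.4936, -0.3093, 0.1247]
tool_rot: [0.705, -0.081, 0.701, 0.07]
contact_force: [-0.9, -0.5, 0.2]
finger_gap: 0.0853
t 37.77 tcp [ 0.4936 -0.3093  0.1247] gap 0.0853 F [-0.9 -0.5  0.2] toolx [ 0.008 -0.014 -1.   ] yaw z 12.2 j1,j7 [0.18 1.21]
twist needed 0.0035
slide cm after twist [ 2.47 -2.73 -0.56]
slide cm now [ 2.51 -2.69 -0.58]
```

```bash
python3 -m inch '[{"slide":[0.5,-2.4,-0.6],"twist":0,"grip":1},{"slide":[2,-0.2,0],"twist":0,"grip":1},{"slide":[2,0,0],"twist":0,"grip":1},{"slide":[0,0,0],"twist":0,"grip":1}]'
python3 -c "
from h import *
go([.4938,-.3372,.0255],12)
s=ctrl.sense();im,d=ctrl.capture('wrist')
caps(dict(d=d),ext('wrist',s),[[.494,-.3384]])"
```

```text
time_s: 38.28
tool_pos: [0.4918, -0.327, 0.0712]
tool_rot: [0.702, -0.077, 0.704, 0.075]
contact_force: [-0.1, -0.0, 0.3]
finger_gap: 0.0853
t 38.27 tcp [ 0.4918 -0.327   0.0712] gap 0.0853 F [-0.1 -0.   0.3] toolx [-0.001 -0.003 -1.   ] yaw z 12.31 j1,j7 [0.25 1.27]
twist needed 0.0054
slide cm after twist [ 4.57 -1.04 -0.01]
slide cm now [ 4.57 -1.02 -0.01]
[274.5 283.7] 1372 0.0596 [ 0.4938 -0.3377  0.061 ]
```

```bash
python3 -m inch '[{"slide":[0.8,-1.1,0],"twist":0.005,"grip":1},{"slide":[2,0,-0.1],"twist":0,"grip":1},{"slide":[1.8,0,-0.2],"twist":0,"grip":1},{"slide":[0,0,0],"twist":0,"grip":1}]'
python3 -c "
from h import *
go([.4938,-.3375,.0255],12)"
```

```text
time_s: 38.83
tool_pos: [0.4937, -0.3402, 0.0253]
tool_rot: [0.704, -0.076, 0.702, 0.072]
contact_force: [-0.2, 0.2, -0.6]
finger_gap: 0.0854
t 38.83 tcp [ 0.4937 -0.3402  0.0253] gap 0.0854 F [-0.2  0.2 -0.6] toolx [ 0.003 -0.006 -1.   ] yaw z 12.05 j1,j7 [0.3  1.32]
twist needed 0.0008
slide cm after twist [-0.02  0.26  0.07]
slide cm now [-0.02  0.26  0.07]
```

```bash
python3 -m inch '[{"slide":[0,0.25,0],"twist":0,"grip":0.2},{"slide":[0,0,0],"twist":0,"grip":-0.7},{"slide":[0,0,0],"twist":0,"grip":-0.7},{"slide":[0,0,0],"twist":0,"grip":-0.7}]'
python3 -c "
from h import *
go([.4938,-.3375,.0255],12)"
python3 -m inch '[{"slide":[-2,0,0],"twist":0,"grip":-0.7},{"slide":[-4,0,0],"twist":0,"grip":-0.7},{"slide":[-4,0,0],"twist":0,"grip":-0.7},{"slide":[-4,0,0],"twist":0.1,"grip":-0.7},{"slide":[-3,2,0],"twist":0.15,"grip":-0.7},{"slide":[0,4,0],"twist":0.15,"grip":-0.7},{"slide":[0,5,0],"twist":0.14,"grip":-0.7},{"slide":[0,5,-0.7],"twist":0,"grip":-0.7},{"slide":[0,5,-0.7],"twist":0,"grip":-0.7},{"slide":[0,5,-0.7],"twist":0,"grip":-0.7},{"slide":[0,5,-0.7],"twist":0,"grip":-0.7},{"slide":[0,5,-0.7],"twist":0,"grip":-0.7}]'
python3 -c "
from h import *
go([.6113,.3322,.13],-21.5)"
```

```text
time_s: 39.33
tool_pos: [0.4943, -0.3386, 0.0272]
tool_rot: [0.705, -0.077, 0.702, 0.071]
contact_force: [0.3, 0.0, 0.5]
finger_gap: 0.0221
t 39.33 tcp [ 0.4943 -0.3386  0.0272] gap 0.0221 F [0.3 0.  0.5] toolx [ 0.005 -0.008 -1.   ] yaw z 12.05 j1,j7 [0.3  1.31]
twist needed 0.0008
slide cm after twist [ 0.17  0.12 -0.02]
slide cm now [ 0.17  0.12 -0.02]
time_s: 40.83
tool_pos: [0.56, 0.022, 0.2174]
tool_rot: [0.705, 0.125, 0.686, -0.129]
contact_force: [0.1, 0.6, 0.7]
finger_gap: 0.0224
t 40.83 tcp [0.56   0.022  0.2174] gap 0.0224 F [0.1 0.6 0.7] toolx [ 0.025 -0.01  -1.   ] yaw z -20.7 j1,j7 [-0.62  0.13]
twist needed 0.014
slide cm after twist [ 8.74 30.74 -6.59]
slide cm now [ 8.55 30.84 -6.39]
```

```bash
python3 -m inch '[{"slide":[0,5,-1.1],"twist":0.014,"grip":-0.7},{"slide":[0,5,-1.1],"twist":0,"grip":-0.7},{"slide":[0,5,-1.1],"twist":0,"grip":-0.7},{"slide":[0,5,-1.1],"twist":0,"grip":-0.7},{"slide":[0,5,-1.1],"twist":0,"grip":-0.7},{"slide":[2,4,-0.8],"twist":0,"grip":-0.7},{"slide":[2.5,1,0],"twist":0,"grip":-0.7},{"slide":[2.5,0,0],"twist":0,"grip":-0.7},{"slide":[0,0,0],"twist":0,"grip":-0.7}]'
python3 -c "
from h import *
go([.6109,.3312,.028],-21.5)"
```

```text
time_s: 41.95
tool_pos: [0.6131, 0.3403, 0.1564]
tool_rot: [0.707, 0.131, 0.683, -0.128]
contact_force: [0.6, 0.2, -0.6]
finger_gap: 0.022
t 41.95 tcp [0.6131 0.3403 0.1564] gap 0.022 F [ 0.6  0.2 -0.6] toolx [ 0.034 -0.002 -0.999] yaw z -21.12 j1,j7 [-0.96 -0.37]
twist needed 0.0067
slide cm after twist [12.84 -0.93  0.13]
slide cm now [12.83 -1.06 -0.29]
```

```bash
python3 -m inch '[{"slide":[2,-1,-0.1],"twist":0.006,"grip":-0.7},{"slide":[2.5,0,-0.1],"twist":0,"grip":-0.7},{"slide":[2.5,0,-0.1],"twist":0,"grip":-0.7},{"slide":[2.5,0,-0.1],"twist":0,"grip":-0.7}]'
python3 -c "
from h import *
go([.6109,.3312,.028],-21.5)"
```

```text
time_s: 42.45
tool_pos: [0.6148, 0.3277, 0.0687]
tool_rot: [0.71, 0.137, 0.678, -0.131]
contact_force: [-0.1, 0.6, -0.8]
finger_gap: 0.0221
t 42.45 tcp [0.6148 0.3277 0.0687] gap 0.0221 F [-0.1  0.6 -0.8] toolx [ 0.046  0.    -0.999] yaw z -21.84 j1,j7 [-0.92 -0.29]
twist needed -0.006
slide cm after twist [ 4.07  0.18 -0.49]
slide cm now [ 4.05  0.11 -0.67]
```

```bash
python3 -m inch '[{"slide":[1.5,0.2,-0.6],"twist":-0.006,"grip":-0.7},{"slide":[1.2,0,-0.1],"twist":0,"grip":-0.7},{"slide":[0.8,0,0],"twist":0,"grip":-0.7}]'
python3 -c "
from h import *
go([.6109,.3312,.028],-21.5)"
```

```text
time_s: 42.82
tool_pos: [0.6118, 0.3309, 0.0347]
tool_rot: [0.711, 0.136, 0.678, -0.129]
contact_force: [-0.4, -0.3, -0.3]
finger_gap: 0.0219
t 42.83 tcp [0.6118 0.3309 0.0347] gap 0.0219 F [-0.4 -0.3 -0.3] toolx [ 0.048  0.    -0.999] yaw z -21.6 j1,j7 [-0.92 -0.27]
twist needed -0.0018
slide cm after twist [ 0.67 -0.01 -0.09]
slide cm now [ 0.66 -0.02 -0.12]
```

```bash
python3 -m inch '[{"slide":[0.5,0,-0.1],"twist":0,"grip":-0.7}]';python3 -m inch '[{"slide":[0.2,0,0],"twist":0,"grip":-0.7}]'
```

```text
time_s: 42.95
tool_pos: [0.6115, 0.3312, 0.0297]
tool_rot: [0.711, 0.136, 0.677, -0.129]
contact_force: [0.3, -0.2, -0.1]
finger_gap: 0.022
time_s: 43.08
tool_pos: [0.6117, 0.3313, 0.0278]
tool_rot: [0.711, 0.136, 0.677, -0.129]
contact_force: [-0.3, -0.5, -0.5]
finger_gap: 0.022
```

```bash
python3 -m inch '[{"slide":[0.15,0,0],"twist":0,"grip":-0.7}]';python3 -m inch '[{"slide":[0.1,0,0],"twist":0,"grip":-0.7}]'
```

```text
time_s: 43.2
tool_pos: [0.612, 0.3314, 0.0272]
tool_rot: [0.711, 0.136, 0.677, -0.129]
contact_force: [-3.7, 0.6, 9.4]
finger_gap: 0.022
time_s: 43.32
tool_pos: [0.612, 0.3314, 0.0272]
tool_rot: [0.711, 0.136, 0.678, -0.129]
contact_force: [-2.4, -0.9, 6.0]
finger_gap: 0.0221
```

```bash
python3 -m inch '[{"slide":[-0.1,0,0],"twist":0,"grip":-0.4},{"slide":[0,0,0],"twist":0,"grip":0.4},{"slide":[0,0,0],"twist":0,"grip":0.4},{"slide":[-3,0,0],"twist":0,"grip":0.4},{"slide":[-6,0,0],"twist":0,"grip":0.6},{"slide":[-6,0,0],"twist":0,"grip":1},{"slide":[-4,-1,0],"twist":-0.05,"grip":1},{"slide":[0,-4,0],"twist":-0.1,"grip":1},{"slide":[0,-4,0],"twist":0,"grip":1},{"slide":[0,0,0],"twist":0,"grip":1}]'
python3 -c "
from h import *
s=ctrl.sense();im,d=ctrl.capture('wrist');cv2.imwrite('pics/w7.png',im[:,:,::-1])
g=[[.561,.2035],[.5776,.2466],[.5944,.2894],[.6113,.3322]]
w=caps(dict(d=d),ext('wrist',s),g)
a=np.radians(21.5);C=np.array([.586,.268])
for p in w:
  e=p[:2]-C;print('rack y',(e@[np.sin(a),np.cos(a)]).round(4),'x',(e@[np.cos(a),-np.sin(a)]).round(4))
im,d=ctrl.capture('scene');cv2.imwrite('pics/s7.png',im[:,:,::-1])
"
```

```text
time_s: 44.58
tool_pos: [0.5776, 0.2428, 0.2229]
tool_rot: [0.721, 0.08, 0.684, -0.075]
contact_force: [0.1, 0.1, -0.2]
finger_gap: 0.0853
[260.6 235.4] 393 0.0596 [0.5618 0.2049 0.061 ]
[268.4 193.5] 422 0.0597 [0.5797 0.2465 0.061 ]
[274.5 150.3] 454 0.0597 [0.595  0.2865 0.061 ]
[282.1 100.6] 510 0.0598 [0.6117 0.3288 0.061 ]
rack y -0.0676 x 0.0006
rack y -0.0223 x 0.0021
rack y 0.0205 x 0.0016
rack y 0.066 x 0.0016
```

View pics/w7.png

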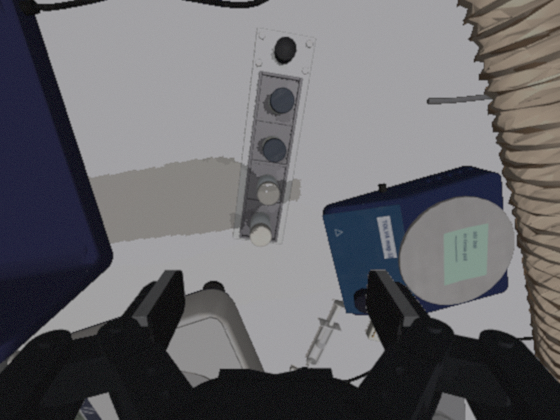

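View pics/s7.png

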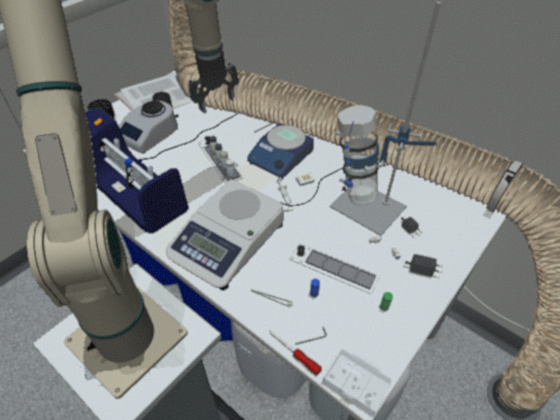

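All four vials stand in the second rack, with caps at (261,235) white, (268,194) white, (275,150) dark and (282,101) dark, and the knob at (285,49). In the scene view the full rack is now empty at (340,270) and the look-alikes have not moved. Nothing is in contact with the gripper.

```bash
python3 -c "
from bench import ctrl
print(ctrl.job_done())"
```

```text
the job is handed in; nothing more can be done
None
```

I moved all four vials one at a time, starting with the one nearest the full rack's knob. They now stand in the empty rack in reverse order, and I handed the job in at about 45 s of the 122 s limit.

**Last checks:**
- **Placement:** the wrist camera puts all four caps within about 3 mm of their compartment centres. The cap tops are at about 60 mm, as expected for vials standing on the floors.
- **Order:** from the far end towards the knob, the caps are white, white, dark, dark.
- **Surroundings:** the full rack is empty, the blue and green look-alikes have not moved, and the gripper is clear. Among the readings I took, the highest force was about 17 N, when a vial touched the floor.

**Tilt drift:** the tool slowly tilted as the arm moved, reaching about 5° on the second vial, so that vial may have leaned that much while gripped. I reduced the tilt with quick upward and slow downward moves, and it stayed under about 3° for the last two. After release, the second vial's cap height matched the others.

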